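# Swing the swivel hook to its stop and hang the tape roll

### The arm

A 7-joint arm with a two-finger parallel gripper is mounted at the origin on a cart in front of the work surface, level with it; the furniture and walls round the work are solid. World frame = base frame: x ahead of the robot, y to its left, z up, the work surface at z = 0. Lengths are in m, angles in rad, forces in N, time in s.
With the tool pointing down it reaches from about 0.4 to 0.85 m from the base axis. Payload 4.5 kg.
Tool frame: the origin (TCP) lies midway between the tips of the shut fingers; the grasp point (between the pads) lies 19 mm behind it; z points along the fingers, y is the line along which they close (so a half turn about z gives the same grasp; the last joint's range is limited). The gripper opens to 88 mm and grips with 3 to 60 N. Pads are 18 mm wide; open, the fingers measure 123 mm over their backs; the gripper's body (75 mm by 187 mm) begins 45 mm behind the grasp point.
Start: joints at [-1.118, 0.689, -0.195, 1.565, 0.157, 0.902, -0.215], TCP at [0.254, 0.571, 0.239] pointing down, gripper open.
Joint ranges: [-3.01, 3.01], [-0.46, 2.08], [-1.47, 1.51], [0.13, 2.56], [-1, 4.14], [0.04, 2.09], [-2.66, 2.66]. Speed limits (rad/s): [2.57, 2.57, 3.14, 3.14, 3.14, 3.14, 3.14].

### API

Orientations are given as a unit quaternion [x, y, z, w].
In Python, from plant import r, eyes, finish_job gives the robot as it stands. The module is installed in compiled form; this text tells all that it offers.
- The arm moves only by the tool move_arm, never from a script. Its argument "motion" is a list of rows, each a list of 7 numbers: the shift along the tool's x, y, z in mm, then the turn, a rotation vector about the tool's x, y, z in degrees, then the closure, from 0 (fully open) to 1 (shut). A call has 1 to 5 rows; each row is the pose to reach, as a shift and turn from the pose commanded when the call began, along the tool's axes at that moment; what a row does not reach only later rows make up. A row lasts 1/8 s, in which the tool goes at most 62.5 mm and 10.7 degrees, less where a joint would pass 70% of its speed; a pose out of reach is approached as far as the arm can. A call with a gripper value outside its range is refused whole. The fingers move at their own pace and stop on an object; "newtons" is the grip in N (left out, the last holds). Time passes only in rows, so rows that repeat a pose let the fingers close. It gives the time, the measured TCP pose, the force, the opening and the grip force at its end, in the units of the state.
- r.get_state(): the state, without advancing time (a new reading comes with each control period).
- eyes.snapshot(name): name is "scene" or "top" or "wrist"; returns a dict with "frame" (480x640x3 uint8, red, green, blue), "z_map" (480x640 float32, m along the optical axis (not along the pixel's ray), 0 where there is no reading), "intrinsics" (3x3 intrinsics, pixels), "world_to_cam" (4x4, takes a point from world to camera coordinates). Camera axes: x right, y down, z forward; pixel columns grow to the right and rows downward; lengths in m; the calibration is good to about 2 mm. A picture is of the moment at which its call begins.
- finish_job(): hands the job in; it is judged then, once.
The state is a dict: "clock": time; "q": joint angles; "qd": joint speeds; "joint_torque": joint torques, N m; "tool_pos": TCP position; "eef_rot": TCP orientation; "contact_force": force on the tool from outside, world axes, zero at the start; "moment": the same for the moment, N m; "opening": opening from 0.0 (shut) to 1.0 (fully open); "finger_force": force on a finger pad.
Only numpy, scipy, OpenCV 4.12 (cv2) and the standard library are available. Lean on these libraries where they do the work, as an engineer would, in place of code of your own. Each camera call takes 0.05 s, during which the arm holds its last target. There are 200 camera calls.

### The job

On the bench stand, first push the swivel hook round clockwise (seen from above) with the side of the fingers, without pinching it, until it bears on its stop, and hold it pressed there for half a second with about 8 N (6 to 10 N), never hard. Then take the tape roll out of its cradle, thread it over the upturned tip without forcing it, slide it along the bar fully home against the back plate and let it hang there free, with the hook still at its stop. Leave the small bottle, the round spirit level and the timer where they are.

Things in the scene. Friction and masses are not known exactly. Their poses are not given: they have to be found in the camera images.
- stand: grey bench stand, fixed to the desk: 110 x 110 x 10 mm base plate, 18 mm round column at its centre that carries the swivel hook. Origin: centre of the base's underside; z up. With the hook at its stop, the hook's bar points along the stand's own -x axis. Nothing of the stand stands higher than the bar's top side but the upturned tip.
- hook (a joint): angle of the swivel hook about the column axis (rad), growing clockwise seen from above. Starts at 0.2 to 1.1; a firm stop ends its travel at 2.40. It turns with a steady friction of 0.15 N m (about 2 N at 70 mm from the axis) and stays where it is left. While it is pressed on the stop, the fingers must push it with 6 to 10 N.
- hook_pivot (a point): on the upright turning axis at the height of the bar's centre line, 146 mm over the desk; x points out along the bar, z up; turns with the hook. Level steel bar, 8 mm thick, along x out to x = 85 mm, there turned up. Dark back plate 44 mm wide, from 24 mm below the bar's centre line up to it, front face at x = 26 mm. Hub behind it 28 mm thick, no higher than the bar's centre line.
- hook_tip (a point): top of the 8 mm thick upturned tip of the hook, at x = 85 mm, z = +8 mm from hook_pivot. Same axes as hook_pivot.
- hook_seat (a point): where the centre of the roll is when it hangs on the bar fully home against the back plate: x = 32 mm, z = -5 mm from hook_pivot. Same axes as hook_pivot.
- roll_centre (a point): centre of the roll of yellow label tape: outer diameter 56 mm, 12 mm thick, with a round hole of 18 mm right through; about 50 g. Its z axis is the hole's axis (either way round is the same). It stands on edge in the cradle, hole axis level, and can be taken from above by its two flat faces, across the 12 mm, on the 19 mm wide band above the hole.
- cradle: grey plastic cradle fixed to the desk, 76 x 44 x 27 mm, with a 16 mm wide slot along its x axis in which the roll stands. Origin: centre of its underside. The slot's floor is 8 mm and its side walls are 27 mm above the desk; the roll's centre is 36 mm and its top 64 mm above the desk.
- immersion_oil: small dark bottle, 26 mm wide, 62 mm tall, bystander. Origin: centre of its underside.
- spirit_level: round spirit level, 32 mm wide, 12 mm high, bystander. Origin: centre of its underside.
- timer: flat white timer, 60 x 64 x 18 mm, bystander. Origin: centre of its underside.
- tape_roll: the same tape roll; origin at the centre of one flat face, 6 mm from roll_centre.
There are look-alikes about, which are no part of the job. What is shaped like the tape_roll but black is not meant.

How it is judged:
On the way, in this order (a step that is already met when the one before it is completed fails the run):
1. the hook is at its stop (within 0.03 rad) and the fingers press on it with 5 to 11.5 N for 0.3 s, the roll still in its cradle (value of joint hook above 2.37 rad and distance of roll_centre from where it was at the start of the episode below 0.02 m and contact force between the fingers and hook between 5 and 11.5 N), for 0.3 s.
2. the roll is on the bar and home against the back plate (within 3 mm) (x of roll_centre in the frame of hook_seat between -0.005 and 0.003 m and y of roll_centre in the frame of hook_seat between -0.009 and 0.009 m and z of roll_centre in the frame of hook_seat between -0.005 and 0.014 m), for 0.2 s.
At the end, for the whole second after the job is handed in: The roll hangs free and at rest on the bar, its centre within 3 mm of home along the bar, 6 mm sideways and 4 mm in height of the seat, its hole axis within 0.3 rad of the bar; the hook is within 0.07 rad of its stop; the bottle, level and timer are within 20 mm of where they were (value of joint hook above 2.33 rad and x of roll_centre in the frame of hook_seat between -0.005 and 0.003 m and y of roll_centre in the frame of hook_seat between -0.006 and 0.006 m and z of roll_centre in the frame of hook_seat between -0.005 and 0.004 m and angle between the z axis of roll_centre and the x axis of hook_seat, either way round below 0.3 rad and linear speed of tape_roll below 0.02 m/s and contact force between the fingers and tape_roll below 0.05 N and distance of each of immersion_oil, spirit_level, timer from where it was at the start of the episode below 0.02 m); the robot touches nothing.
It fails at once if the fingers press on the hook with more than 20 N (contact force between the fingers and hook above 20 N).
It fails at once if the roll is forced against the hook with more than 20 N (contact force between tape_roll and hook above 20 N).
It fails at once if the bottle, the spirit level or the timer is moved more than 20 mm (distance of any of immersion_oil, spirit_level, timer from where it was at the start of the episode above 0.02 m).
It also fails if it takes over 72 s, if anything falls off the work surface, if the arm or the gripper's body presses on something with over 40 N, if the wrist force passes 120 N, or if a joint passes its speed limit or range.

## Working session

There is one attempt and no reset: what is moved stays moved. The work goes in short steps, Python scripts to look and compute and a tool call to move; the robot and the scene stay as the last step left them, time stands still between calls to the robot, and variables do not carry over. Pictures are saved under pics/ and viewed, at most 12 in all, crops included, and the job is handed in when it is done.

Besides the shell and the picture viewer there is one more tool, called after "Emit:" as name([rows], argument=value, ...), one row to a line, values as JSON. move_arm: Moves the arm, as the interface text tells. Its arguments: {"type":"object","properties":{"motion":{"type":"array","items":{"type":"array","items":{"type":"number"}}},"newtons":{"type":"number"}},"required":["motion"]}

```bash
mkdir -p pics; python3 - <<'E'
from plant import r,eyes
import cv2,numpy as np
s=r.get_state();print({k:np.round(v,3) for k,v in s.items()})
for n in("scene","top"):
    d=eyes.snapshot(n);np.savez(f"{n}.npz",**d)
    cv2.imwrite(f"pics/{n}.png",d["frame"][:,:,::-1])
    print(n,d["intrinsics"].tolist(),np.round(d["world_to_cam"],3).tolist())
E
```

```text
{'clock': np.float64(0.0), 'q': array([-1.118,  0.69 , -0.195,  1.566,  0.157,  0.903, -0.215]), 'qd': array([ 0.001, -0.   , -0.   , -0.001, -0.002, -0.001, -0.001]), 'joint_torque': array([ 1.0000e-03, -5.2756e+01, -1.2670e+00, -1.5342e+01, -5.3000e-02,
        7.0000e-03,  0.0000e+00]), 'tool_pos': array([0.254, 0.57 , 0.238]), 'eef_rot': array([ 0.208,  0.978, -0.001, -0.   ]), 'contact_force': array([-0.189,  1.007, -0.254]), 'moment': array([-0.029, -0.03 , -0.035]), 'finger_force': np.float64(0.0), 'opening': np.float64(1.003)}
scene [[492.7351970244331, 0.0, 320.92772757972057], [0.0, 492.7351970244331, 233.92164097197556], [0.0, 0.0, 1.0]] [[0.761, -0.648, -0.026, -0.335], [-0.345, -0.371, -0.862, 0.333], [0.549, 0.665, -0.506, 0.575], [0.0, 0.0, 0.0, 1.0]]
top [[592.7493692499838, 0.0, 317.08695099164584], [0.0, 592.7493692499838, 229.5506555329218], [0.0, 0.0, 1.0]] [[0.008, -1.0, 0.003, 0.12], [-0.995, -0.009, -0.097, 0.556], [0.097, -0.003, -0.995, 1.066], [0.0, 0.0, 0.0, 1.0]]
```

View pics/scene.png

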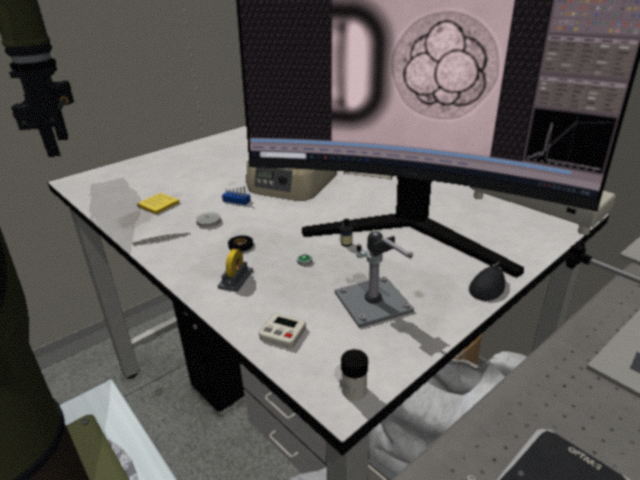

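View pics/top.png

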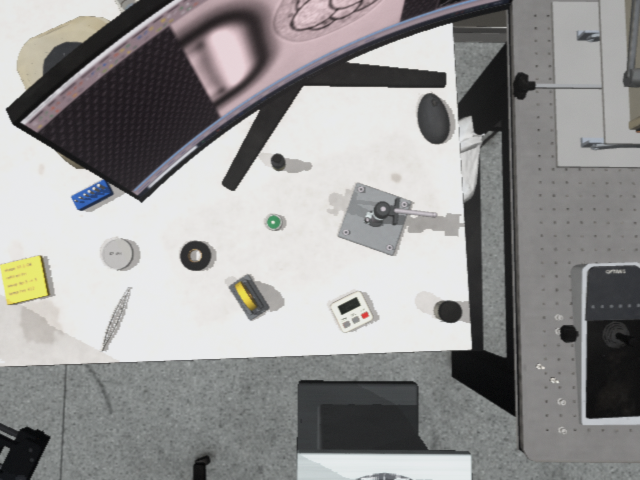

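The top view shows the stand at (375,217) with its bar pointing right to (435,214). The yellow roll in its cradle is at (248,296), the timer at (350,311), the level at (274,222) and the bottle at (278,161). Next I measure them from depth.

```bash
cat > h.py <<'E'
import numpy as np,cv2
def cloud(d):
    K=d["intrinsics"];z=d["z_map"];T=np.linalg.inv(d["world_to_cam"])
    v,u=np.mgrid[:480,:640]
    p=np.stack([(u-K[0,2])*z/K[0,0],(v-K[1,2])*z/K[1,1],z,np.ones_like(z)],-1)@T.T
    p=p[...,:3].copy();p[z==0]=np.nan
    return p
def rect(p,u0,u1,v0,v1,z0,z1):
    q=p[v0:v1,u0:u1].reshape(-1,3);q=q[(q[:,2]>z0)&(q[:,2]<z1)]
    r=cv2.minAreaRect((q[:,:2]*1000).astype(np.float32))
    print(len(q),"rect mm",np.round(r[0],1),np.round(r[1],1),round(r[2],1),"mean",np.round(q.mean(0),4));return q
E
python3 - <<'E'
from h import *
t=dict(np.load("top.npz"));p=cloud(t)
print("desk",np.nanmedian(p[270:290,290:330,2]))
for n,a in dict(base=(330,420,175,265,.004,.018),bar=(330,460,175,265,.138,.152),tip=(330,460,175,265,.1515,.2),cradle=(215,280,265,330,.02,.033),cradleall=(215,280,265,330,.008,.033),roll=(215,280,265,330,.045,.08),timer=(325,375,285,335,.01,.03),level=(262,288,210,235,.006,.03),bottle=(265,292,148,172,.045,.09),jar=(430,470,290,330,.02,.2)).items():
    print(n,end=" ");
    try: rect(p,*a)
    except Exception as e: print(e)
q=p[175:265,330:460].reshape(-1,3);q=q[q[:,2]>.1]
h=np.histogram(q[:,2],np.arange(.1,.18,.004));print(h[0],np.round(h[1],3))
# colour based roll
hsv=cv2.cvtColor(t["frame"],cv2.COLOR_RGB2HSV)
m=(hsv[...,0]>18)&(hsv[...,0]<35)&(hsv[...,1]>120);m[:, :215]=0;m[:,285:]=0;m[:265]=0
y=p[m];print("yellow",len(y),np.round(np.percentile(y,[2,50,98],axis=0),4).tolist())
im=np.hstack([cv2.resize(t["frame"][165:275,325:475],None,fx=3.2,fy=3.2,interpolation=3),cv2.resize(t["frame"][265:375,205:300],None,fx=3.2,fy=3.2,interpolation=3)])
print(im.shape);cv2.imwrite("pics/crop1.png",im[:,:,::-1])
E
```

```text
desk 0.0005071164755240387
base 2925 rect mm [577.3  16.4] [168.9 167.7] 0.5 mean [0.5752 0.0198 0.0088]
bar 518 rect mm [578.4 -20.4] [41.4 98.3] 10.3 mean [ 0.5754 -0.0083  0.1455]
tip 14 rect mm [571.7 -40.8] [57.2  5.1] 83.4 mean [ 0.5702 -0.0538  0.1528]
cradle 244 rect mm [430.2 250.1] [59.5 30.4] 33.0 mean [0.431  0.2483 0.0251]
cradleall 426 rect mm [430.1 249.7] [75.1 42.7] 32.8 mean [0.4281 0.2466 0.0191]
roll 228 rect mm [433.1 251.7] [51.5 13. ] 33.2 mean [0.4328 0.2512 0.0574]
timer 1115 rect mm [404.9  59.2] [59.9 64.2] 26.8 mean [0.405  0.0595 0.0152]
level 214 rect mm [569.8 205.4] [30.3 30.7] 89.5 mean [0.5702 0.2056 0.0096]
bottle 84 rect mm [679.4 197.7] [18.3 18. ] 57.6 mean [0.6801 0.1976 0.0572]
jar 474 rect mm [ 408.2 -111.6] [38.1 38.4] 29.9 mean [ 0.4085 -0.1087  0.0615]
[ 42  20   4   4  18  10  10  13  15  38 134 252 112  10   0   0   0   0
   0] [0.1   0.104 0.108 0.112 0.116 0.12  0.124 0.128 0.132 0.136 0.14  0.144
 0.148 0.152 0.156 0.16  0.164 0.168 0.172 0.176]
yellow 243 [[nan, nan, nan], [nan, nan, nan], [nan, nan, nan]]
(352, 784, 3)
```

View pics/crop1.png

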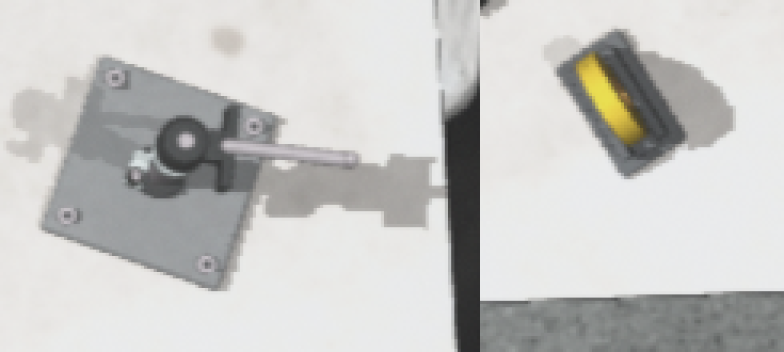

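The crop shows the base corners at about (359,183), (414,202), (394,256) and (338,237), the hub disc at (383,209), and the bar running to its tip at about (435,214). The roll leans slightly within its slot.

```bash
cat >> h.py <<'E'
def ray(d,u,v,z):
    K=d["intrinsics"];T=np.linalg.inv(d["world_to_cam"])
    c=T[:3,3];r=T[:3,:3]@[(u-K[0,2])/K[0,0],(v-K[1,2])/K[1,1],1]
    return c+r*(z-c[2])/r[2]
E
python3 - <<'E'
from h import *
t=dict(np.load("top.npz"));p=cloud(t)
c=np.array([ray(t,u,v,.01)[:2] for u,v in[(358.8,182.8),(414,201.9),(393.8,255.6),(338,236.9)]])*1000
print("corners",c.round(1).tolist(),"centre",c.mean(0).round(1))
r=cv2.minAreaRect(c.astype(np.float32));print(r)
for a,b in((0,1),(3,2),(0,3),(1,2)): e=c[b]-c[a];print(np.degrees(np.arctan2(e[1],e[0])).round(1),np.linalg.norm(e).round(1))
print("hub",ray(t,382.8,209,.146),"barroot",ray(t,395,210.3,.15),"tip",ray(t,435,214.4,.154))
q=p[200:225,398:440].reshape(-1,3);q=q[q[:,2]>.142]
l=cv2.fitLine(q[:,:2].astype(np.float32),cv2.DIST_HUBER,0,.001,.001).ravel();print("bar",l,np.degrees(np.arctan2(l[1],l[0])),len(q),q.min(0),q.max(0))
# scene camera: rim & roll & hook
s=dict(np.load("scene.npz"));ps=cloud(s)
q=ps[225:310,330:420].reshape(-1,3);q=q[(q[:,2]>.135)&(q[:,2]<.165)];print("scene hook",len(q),np.nanmin(q,0),np.nanmax(q,0))
b=q[q[:,1]<-.025];
if len(b)>5: print(b.mean(0),cv2.fitLine(b[:,:2].astype(np.float32),cv2.DIST_HUBER,0,.001,.001).ravel())
for n,P,w in(("top",p,(215,280,265,330)),("scene",ps,(210,265,235,300))):
    q=P[w[2]:w[3],w[0]:w[1]].reshape(-1,3);q=q[(q[:,2]>.034)&(q[:,2]<.08)]
    rr=cv2.minAreaRect((q[:,:2]*1000).astype(np.float32));print(n,"roll",rr,q.max(0),q.min(0))
E
```

```text
corners [[645.5, 46.4], [610.0, -57.6], [508.6, -19.1], [542.7, 85.1]] centre [576.7  13.7]
((576.3478393554688, 13.775909423828125), (109.80335235595703, 113.36612701416016), 69.33818054199219)
-108.8 109.9
-108.1 109.7
159.3 109.9
159.2 108.5
hub [0.57783266 0.01669258 0.146     ] barroot [ 0.57532025 -0.00287547  0.15      ] tip [ 0.56860856 -0.06767929  0.154     ]
bar [ 0.15413786  0.9880493   0.5729591  -0.03427321] 81.133194 208 [ 0.56615084 -0.07197566  0.14233852] [ 0.59352089 -0.00781711  0.15481368]
scene hook 461 [ 0.55496314 -0.07022782  0.13503345] [0.59915099 0.03044922 0.15640682]
[ 0.57087319 -0.04982603  0.14958169] [ 0.06940201  0.99758875  0.57036734 -0.05076183]
top roll ((432.9406433105469, 251.4916229248047), (55.6543083190918, 13.227747917175293), 33.37506866455078) [0.45874556 0.27074563 0.06677803] [0.40693926 0.23280868 0.03466927]
scene roll ((433.8628845214844, 253.52645874023438), (58.19129943847656, 14.708317756652832), 33.38113784790039) [0.46061766 0.26580301 0.06665634] [0.40758757 0.23394911 0.03412233]
```

```bash
cat >> h.py <<'E'
PIV=np.array([.577,.0145]);END=160.4
def pose(s):
    from scipy.spatial.transform import Rotation as R
    m=R.from_quat(s["eef_rot"]).as_matrix();return [*s["tool_pos"],np.degrees(np.arctan2(m[1,1],m[0,1]))],m[:,2]
def rows(start,targets):
    a=np.radians(start[3]);y=np.array([np.cos(a),np.sin(a)]);x=np.array([-y[1],y[0]])
    for t in targets:
        d=(np.array(t[:3])-start[:3])*1000;dy=(t[3]-start[3]+180)%360-180
        print("[%.1f,%.1f,%.1f,0,0,%.1f]"%(d[:2]@x,d[:2]@y,-d[2],-dy))
def push(phi,r=.06,off=.013,z=.125):
    f=np.radians(phi);d=np.array([np.cos(f),np.sin(f)]);n=np.array([-d[1],d[0]])
    return [*(PIV+r*d+off*n),z,phi-180]
E
python3 - <<'E'
from h import *
from plant import r
t=dict(np.load("top.npz"));p=cloud(t)
for xs in((-.15,-.05),(-.05,.05),(.05,.15),(.15,.25),(.25,.35),(.35,.5)):
    q=p.reshape(-1,3);q=q[(q[:,1]>xs[0])&(q[:,1]<xs[1])&(q[:,2]>.17)&(q[:,0]>.3)]
    if len(q):print(xs,len(q),"min x",q[:,0].min().round(3),"z",q[:,2].min().round(3),q[:,2].max().round(3))
s,zz=pose(r.get_state());print(np.round(s,4),zz)
a=push(264,off=.04,z=.24);print(a);rows(s,[a])
E
```

```text
(-0.15, -0.05) 833 min x 0.885 z 0.17 0.245
(-0.05, 0.05) 2015 min x 0.845 z 0.17 0.31
(0.05, 0.15) 4024 min x 0.794 z 0.17 0.399
(0.15, 0.25) 7904 min x 0.73 z 0.17 0.511
(0.25, 0.35) 14867 min x 0.648 z 0.17 0.548
(0.35, 0.5) 12933 min x 0.588 z 0.17 0.549
[ 0.254   0.5705  0.238  66.0121] [-5.33010900e-04 -1.54882083e-03 -9.99998659e-01]
[np.float64(0.6105091680186716), np.float64(-0.049352452252802534), 0.24, 84]
[-577.7,-421.3,-2.0,0,0,-18.0]
```

Emit:
move_arm([
  [-40,-30,0,0,0,0,1],
  [-85,-62,0,0,0,0,1],
  [-130,-95,0,0,0,0,1],
  [-175,-127,0,0,0,0,1],
  [-220,-160,0,0,0,0,1],
], newtons=20)

```text
clock: 0.72
tool_pos: [0.3908, 0.3337, 0.2385]
eef_rot: [0.208, 0.978, -0.0, -0.0]
contact_force: [-0.1, 0.3, -0.1]
opening: 0.459
finger_force: 0.0
```

Emit:
move_arm([
  [-45,-32,0,0,0,-4,1],
  [-90,-65,0,0,0,-8,1],
  [-135,-97,0,0,0,-12,1],
  [-180,-130,0,0,0,-18,1],
  [-220,-160,0,0,0,-18,1],
])

```text
clock: 1.35
tool_pos: [0.5267, 0.0975, 0.2384]
eef_rot: [0.052, 0.999, -0.0, -0.0]
contact_force: [0.1, 0.8, -0.4]
opening: 0.003
finger_force: 0.0
```

```bash
python3 - <<'E'
from h import *
from plant import r
st=r.get_state();s,zz=pose(st);print(st["clock"],np.round(s,4),zz,st["q"].round(2),st["contact_force"])
a=push(264,off=.04,z=.24);rows(s,[a]);rows(a,[push(264,off=.04)])
E
```

```text
1.35 [ 0.5267  0.0975  0.2384 83.9904] [-4.72069557e-04 -7.09267972e-05 -9.99999886e-01] [-0.05  0.59 -0.35  1.83  0.28  0.77  0.92] [ 0.06402366  0.75191688 -0.38228813]
[-98.7,-137.2,-1.6,0,0,-0.0]
[0.0,0.0,115.0,0,0,0.0]
```

Emit:
move_arm([
  [-33,-46,0,0,0,0,1],
  [-66,-92,0,0,0,0,1],
  [-99,-137,0,0,0,0,1],
  [-99,-137,40,0,0,0,1],
  [-99,-137,80,0,0,0,1],
])

```text
clock: 1.98
tool_pos: [0.6104, -0.048, 0.1576]
eef_rot: [0.053, 0.999, 0.0, 0.0]
contact_force: [0.6, 0.7, -0.6]
opening: 0.007
finger_force: 0.0
```

Emit:
move_arm([
  [0,0,17,0,0,0,1],
  [0,0,34,0,0,0,1],
  [0,0,34,0,0,0,1],
])

```text
clock: 2.35
tool_pos: [0.6098, -0.0466, 0.1242]
eef_rot: [0.052, 0.999, -0.0, -0.001]
contact_force: [-0.2, -0.3, -0.1]
opening: 0.005
finger_force: 0.0
```

```bash
python3 - <<'E'
from h import *
from plant import r,eyes
st=r.get_state();s,zz=pose(st);print(st["clock"],np.round(s,4),st["q"].round(2),st["contact_force"])
d=eyes.snapshot("scene");cv2.imwrite("pics/s2.png",cv2.resize(d["frame"][170:340,290:470],None,fx=3,fy=3)[:,:,::-1])
d=eyes.snapshot("wrist");cv2.imwrite("pics/w2.png",d["frame"][:,:,::-1])
a=s
for off,phis in((.013,[264,259,254,249,244]),):
    print(push(264));rows(s,[push(264,off=.03),push(264,off=.02),push(264,off=.013)])
rows(push(264),[push(p) for p in (260,256,252,248,244)])
E
```

```text
2.35 [ 6.09800e-01 -4.66000e-02  1.24200e-01  8.40353e+01] [ 0.17  0.83 -0.3   1.7   0.37  0.67  1.14] [-0.16249291 -0.29852641 -0.12850574]
[np.float64(0.5836570768437283), np.float64(-0.0465301837445759), 0.125, 84]
[9.0,-2.6,-0.8,0,0,0.0]
[19.0,-2.6,-0.8,0,0,0.0]
[26.0,-2.6,-0.8,0,0,0.0]
[4.2,-0.8,-0.0,0,0,4.0]
[8.5,-1.2,-0.0,0,0,8.0]
[12.8,-1.4,-0.0,0,0,12.0]
[17.0,-1.3,-0.0,0,0,16.0]
[21.3,-0.8,-0.0,0,0,20.0]
```

View pics/s2.png

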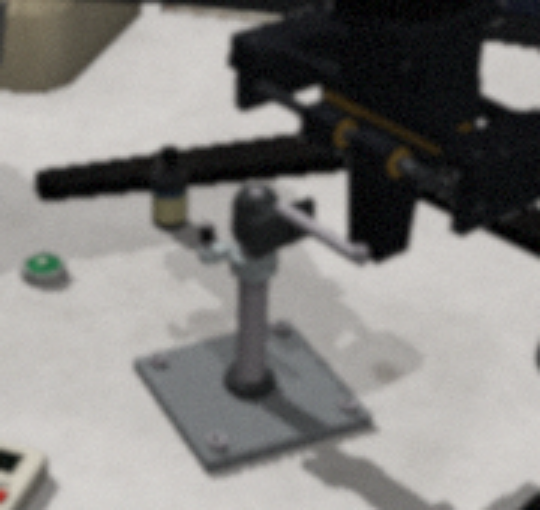

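The shut fingers stand behind the bar, at about (380,230) in the crop, and reach below it. I start the push.

Emit:
move_arm([
  [7,-2,0,0,0,0,1],
  [14,-2,0,0,0,0,1],
  [20,-2,0,0,0,0,1],
  [25,-2,0,0,0,0,1],
  [28,-2,0,0,0,1,1],
])

```text
clock: 3.08
tool_pos: [0.583, -0.0463, 0.1251]
eef_rot: [0.062, 0.998, -0.0, 0.001]
contact_force: [2.3, -1.5, 0.5]
opening: 0.005
finger_force: 1.6
```

Emit:
move_arm([
  [4,-1,0,0,0,4,1],
  [8.5,-1.2,0,0,0,8,1],
  [13,-1.4,0,0,0,12,1],
  [17,-1.3,0,0,0,16,1],
  [21,-1,0,0,0,20,1],
])

```text
clock: 3.7
tool_pos: [0.5623, -0.0441, 0.1251]
eef_rot: [0.235, 0.972, 0.001, 0.001]
contact_force: [3.8, -0.0, -0.6]
opening: 0.003
finger_force: 1.5
```

```bash
python3 - <<'E'
from h import *
from plant import r,eyes
st=r.get_state();s,zz=pose(st);print(st["clock"],np.round(s,4),st["q"].round(2),st["contact_force"])
d=eyes.snapshot("scene");cv2.imwrite("pics/s3.png",cv2.resize(d["frame"][170:340,290:470],None,fx=3,fy=3)[:,:,::-1])
rows(s,[push(243)])
E
```

```text
3.7 [ 5.6230e-01 -4.4100e-02  1.2510e-01  6.2824e+01] [ 0.11  0.77 -0.19  1.85  0.26  0.54  0.84] [ 3.80189868 -0.02201486 -0.60677775]
[0.6,-1.1,0.1,0,0,-0.2]
```

View pics/s3.png

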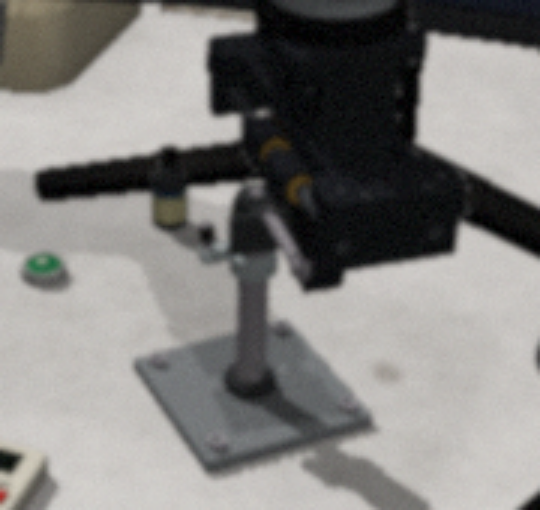

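The bar is turning with the fingers flat against it.

Emit:
move_arm([
  [4.3,-1,0,0,0,4,1],
  [8.6,-1.3,0,0,0,8,1],
  [13,-1.5,0,0,0,12,1],
  [17.2,-1.5,0,0,0,16,1],
  [21.5,-1,0,0,0,20,1],
])

```text
clock: 4.38
tool_pos: [0.543, -0.0353, 0.1251]
eef_rot: [0.4, 0.917, 0.001, 0.001]
contact_force: [3.5, -0.5, -0.2]
opening: 0.006
finger_force: 1.4
```

Emit:
move_arm([
  [4.3,-1,0,0,0,4,1],
  [8.6,-1.3,0,0,0,8,1],
  [13,-1.5,0,0,0,12,1],
  [17.2,-1.5,0,0,0,16,1],
  [21.5,-1,0,0,0,20,1],
])

```text
clock: 5.0
tool_pos: [0.5269, -0.0206, 0.125]
eef_rot: [0.553, 0.833, 0.0, 0.001]
contact_force: [2.0, -0.7, 0.4]
opening: 0.007
finger_force: 1.0
```

Emit:
move_arm([
  [4.3,-1,0,0,0,4,1],
  [8.6,-1.3,0,0,0,8,1],
  [13,-1.5,0,0,0,12,1],
  [17.2,-1.5,0,0,0,16,1],
])

```text
clock: 5.5
tool_pos: [0.5182, -0.0055, 0.1249]
eef_rot: [0.663, 0.748, 0.0, 0.0]
contact_force: [1.2, -2.0, 0.6]
opening: 0.006
finger_force: 1.0
```

```bash
python3 - <<'E'
from h import *
from plant import r,eyes
st=r.get_state();s,zz=pose(st);print(st["clock"],np.round(s,4),st["q"].round(2),st["contact_force"])
for f in (187,184):
  print(f);rows(s,[push(f)])
rows(push(187),[push(p) for p in (183,179,175,171,167,163)])
E
```

```text
5.5 [ 5.1820e-01 -5.5000e-03  1.2490e-01  6.8731e+00] [-0.12  0.73  0.07  2.   -0.12  0.42  0.16] [ 1.24425069 -1.99842811  0.58348485]
187
[-0.3,0.8,-0.1,0,0,-0.1]
184
[2.9,0.2,-0.1,0,0,2.9]
[4.2,-0.8,-0.0,0,0,4.0]
[8.5,-1.2,-0.0,0,0,8.0]
[12.8,-1.4,-0.0,0,0,12.0]
[17.0,-1.3,-0.0,0,0,16.0]
[21.3,-0.8,-0.0,0,0,20.0]
[25.5,-0.1,-0.0,0,0,24.0]
```

Tracking is good at about 187°. I continue to about 167°, then creep.

Emit:
move_arm([
  [4.2,-1,0,0,0,4,1],
  [8.5,-1.2,0,0,0,8,1],
  [12.8,-1.4,0,0,0,12,1],
  [17,-1.3,0,0,0,16,1],
  [19,-1,0,0,0,18,1],
])

```text
clock: 6.12
tool_pos: [0.5139, 0.0134, 0.1246]
eef_rot: [0.772, 0.636, -0.001, -0.0]
contact_force: [-1.5, -1.0, 1.4]
opening: 0.003
finger_force: 1.0
```

Emit:
move_arm([
  [1,0,0,0,0,1,1],
  [2,0,0,0,0,2,1],
  [3,0,0,0,0,3,1],
  [4,0,0,0,0,4,1],
])

```text
clock: 6.62
tool_pos: [0.515, 0.0175, 0.1245]
eef_rot: [0.794, 0.608, -0.0, -0.0]
contact_force: [-2.5, -1.6, -0.6]
opening: 0.005
finger_force: 1.0
```

Emit:
move_arm([
  [0.7,0,0,0,0,0.7,1],
  [1.4,0,0,0,0,1.4,1],
  [2,0,0,0,0,2,1],
])

```text
clock: 7.0
tool_pos: [0.5159, 0.0195, 0.1247]
eef_rot: [0.804, 0.595, -0.0, -0.0]
contact_force: [-3.3, -2.0, 0.2]
opening: 0.006
finger_force: 1.0
```

Emit:
move_arm([
  [0.7,0,0,0,0,0.7,1],
  [1.4,0,0,0,0,1.4,1],
  [2,0,0,0,0,2,1],
])

```text
clock: 7.38
tool_pos: [0.5166, 0.0214, 0.1247]
eef_rot: [0.814, 0.58, 0.0, -0.0]
contact_force: [-2.7, -1.5, -1.2]
opening: 0.003
finger_force: 1.0
```

Emit:
move_arm([
  [0.4,0,0,0,0,0.4,1],
  [0.8,0,0,0,0,0.8,1],
  [0.8,0,0,0,0,0.8,1],
])

```text
clock: 7.75
tool_pos: [0.5169, 0.0222, 0.1247]
eef_rot: [0.818, 0.575, 0.0, 0.0]
contact_force: [-2.6, -1.4, 0.6]
opening: 0.008
finger_force: 0.9
```

Emit:
move_arm([
  [0.4,0,0,0,0,0,1],
  [0.8,0,0,0,0,0,1],
  [1.2,0,0,0,0,0,1],
  [1.2,0,0,0,0,0,1],
])

```text
clock: 8.25
tool_pos: [0.5173, 0.0233, 0.1247]
eef_rot: [0.818, 0.575, 0.0, -0.0]
contact_force: [-2.0, -0.4, 0.3]
opening: 0.003
finger_force: 1.0
```

Emit:
move_arm([
  [0.4,0,0,0,0,0,1],
  [0.8,0,0,0,0,0,1],
  [0.8,0,0,0,0,0,1],
])

```text
clock: 8.62
tool_pos: [0.5176, 0.0241, 0.1247]
eef_rot: [0.818, 0.575, 0.0, -0.0]
contact_force: [-1.1, -1.6, -0.2]
opening: 0.004
finger_force: 1.0
```

```bash
python3 - <<'E'
from h import *
from plant import r,eyes
st=r.get_state();s,zz=pose(st);print(st["clock"],np.round(s,4),st["contact_force"],st["moment"])
d=eyes.snapshot("scene");a=cv2.resize(d["frame"][210:300,310:410],None,fx=4,fy=4,interpolation=3)
t=eyes.snapshot("top");b=cv2.resize(t["frame"][190:280,340:430],None,fx=4,fy=4,interpolation=3)
cv2.imwrite("pics/s4.png",np.hstack([a,b])[:,:,::-1])
for f in(161,159):
    print(push(f)); rows(s,[push(f)])
E
```

```text
8.625 [  0.5176   0.0241   0.1247 -19.7891] [-1.0852018  -1.56707424 -0.18467626] [-0.30589922  0.55963895 -0.0042021 ]
[np.float64(0.5160364994560979), np.float64(0.021742347784638277), 0.125, -19]
[-2.7,-0.6,-0.3,0,0,-0.8]
[np.float64(0.516326391066079), np.float64(0.02386553142825439), 0.125, -21]
[-0.6,-1.1,-0.3,0,0,1.2]
```

View pics/s4.png

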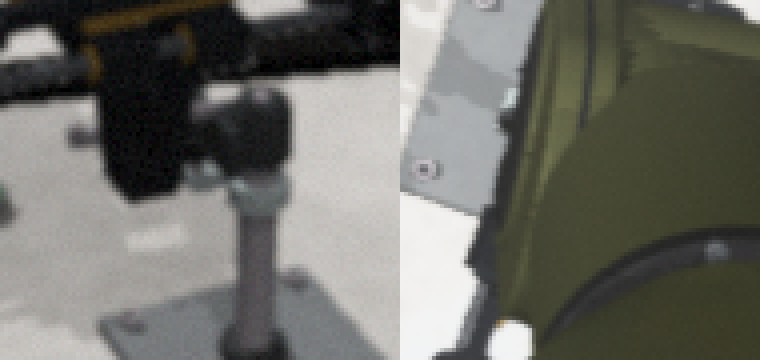

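The bar's end shows left of the fingers, and the force is still only the turning friction, so the stop isn't reached. I creep on.

Emit:
move_arm([
  [0.5,0,0,0,0,0.5,1],
  [1,0,0,0,0,1,1],
  [1.5,0,0,0,0,1,1],
  [1.5,0,0,0,0,1,1],
])

```text
clock: 9.22
tool_pos: [0.5175, 0.0244, 0.1247]
eef_rot: [0.823, 0.568, -0.001, 0.0]
contact_force: [-3.5, -3.7, 1.1]
opening: 0.005
finger_force: 2.5
```

Emit:
move_arm([
  [0.5,0,0,0,0,0,1],
  [1,0,0,0,0,0,1],
  [1.0,0,0,0,0,0,1],
])

```text
clock: 9.6
tool_pos: [0.5175, 0.0245, 0.1247]
eef_rot: [0.824, 0.567, -0.001, 0.0]
contact_force: [-3.1, -5.6, 1.4]
opening: 0.008
finger_force: 3.4
```

The stop is reached: motion has ceased and the force is about 6 N. I add a little and hold.

Emit:
move_arm([
  [0.4,0,0,0,0,0,1],
  [0.8,0,0,0,0,0,1],
  [0.8,0,0,0,0,0,1],
  [0.8,0,0,0,0,0,1],
  [0.8,0,0,0,0,0,1],
])

```text
clock: 10.22
tool_pos: [0.5175, 0.0246, 0.1246]
eef_rot: [0.824, 0.567, -0.002, 0.001]
contact_force: [-5.5, -6.8, 2.8]
opening: 0.004
finger_force: 4.1
```

```bash
python3 - <<'E'
from h import *
from plant import r,eyes
for i in range(3):
    eyes.snapshot("wrist");st=r.get_state();print(st["contact_force"].round(1),st["finger_force"].round(2))
s,zz=pose(st);print(st["clock"],np.round(s,4),zz.round(4))
E
```

```text
Traceback (most recent call last):
AttributeError: 'float' object has no attribute 'round'
```

Emit:
move_arm([
  [0,0,0,0,0,0,1],
  [0,0,0,0,0,0,1],
  [0,0,0,0,0,0,1],
  [0,0,0,0,0,0,1],
])

```text
clock: 10.78
tool_pos: [0.5175, 0.0246, 0.1247]
eef_rot: [0.824, 0.567, -0.002, 0.001]
contact_force: [-4.3, -6.9, 1.6]
opening: 0.005
finger_force: 4.1
```

```bash
python3 - <<'E'
from h import *
from plant import r
st=r.get_state();s,zz=pose(st);print(st["clock"],np.round(s,4),zz.round(4),st["contact_force"])
ROLL=[.4335,.2525]
rows(s,[[s[0],s[1],.26,s[3]]])
E
```

```text
10.775 [  0.5175   0.0246   0.1247 -20.9192] [-0.002  -0.0027 -1.    ] [-4.3122822  -6.87714337  1.64694106]
[0.0,0.0,-135.3,0,0,-0.0]
```

Held at about 8 N for more than 1 s. I back off, rise and move aside towards the cradle.

Emit:
move_arm([
  [-12,0,0,0,0,0,1],
  [-30,0,0,0,0,0,1],
  [-30,0,-45,0,0,0,1],
  [-30,0,-90,0,0,0,1],
  [-30,0,-130,0,0,0,0.5],
])

```text
clock: 11.4
tool_pos: [0.5084, -0.0017, 0.2565]
eef_rot: [0.823, 0.568, 0.001, 0.0]
contact_force: [0.5, 1.3, 0.5]
opening: 0.093
finger_force: 0.0
```

```bash
python3 - <<'E'
from h import *
from plant import r
st=r.get_state();s,zz=pose(st);print(st["clock"],np.round(s,4),zz.round(4),st["contact_force"],st["q"].round(2))
t=[.4335,.2525,.20,-56.7]
rows(s,[[*t[:2],.25,s[3]],t])
E
```

```text
11.4 [ 5.08400e-01 -1.70000e-03  2.56500e-01 -2.08414e+01] [ 2.1e-03  4.0e-04 -1.0e+00] [0.5421851  1.29926385 0.54638533] [-0.29  0.53  0.31  1.91 -0.24  0.74 -0.2 ]
[210.9,-160.5,6.5,0,0,-0.0]
[210.9,-160.5,56.5,0,0,35.9]
```

Emit:
move_arm([
  [42,-32,0,0,0,7,0.3],
  [84,-64,0,0,0,14,0.3],
  [126,-96,0,0,0,22,0.3],
  [170,-129,0,0,0,29,0.3],
  [211,-160,20,0,0,36,0.3],
])

```text
clock: 12.02
tool_pos: [0.4343, 0.2551, 0.2357]
eef_rot: [0.959, 0.284, 0.002, -0.001]
contact_force: [1.3, 0.4, -0.7]
opening: 0.658
finger_force: 0.0
```

Emit:
move_arm([
  [0,0,20,0,0,0,0.3],
  [0,0,40,0,0,0,0.3],
  [0,0,40,0,0,0,0.3],
])

```text
clock: 12.4
tool_pos: [0.4329, 0.2525, 0.1939]
eef_rot: [0.958, 0.286, -0.001, 0.0]
contact_force: [-0.7, -0.7, -0.1]
opening: 0.699
finger_force: 0.0
```

```bash
python3 - <<'E'
from h import *
from plant import r,eyes
st=r.get_state();s,zz=pose(st);print(st["clock"],np.round(s,4),zz.round(4),st["q"].round(2),st["opening"])
d=eyes.snapshot("wrist");p=cloud(d)
hsv=cv2.cvtColor(d["frame"],cv2.COLOR_RGB2HSV);m=(hsv[...,0]>18)&(hsv[...,0]<35)&(hsv[...,1]>120)
q=p[m];q=q[(q[:,2]>.03)&(q[:,2]<.08)];print("wrist roll",cv2.minAreaRect((q[:,:2]*1000).astype(np.float32)),q.max(0))
t=eyes.snapshot("top");np.savez("top2.npz",**t)
cv2.imwrite("pics/c5.png",np.hstack([cv2.resize(t["frame"][175:265,330:420],None,fx=4,fy=4,interpolation=3),cv2.resize(d["frame"],(480,360))])[:,:,::-1])
P=cloud(t);b=P[170:275,325:425].reshape(-1,3);b=b[(b[:,2]>.142)&(b[:,2]<.16)]
dd=np.linalg.norm(b[:,:2]-PIV,axis=1);b=b[(dd>.035)&(dd<.1)]
l=cv2.fitLine(b[:,:2].astype(np.float32),cv2.DIST_HUBER,0,.001,.001).ravel();print("bar",len(b),l,np.degrees(np.arctan2(l[1],l[0])),"far",b[np.argmin(b[:,0])])
E
```

```text
12.4 [  0.4329   0.2525   0.1939 -56.8181] [-1.7e-03 -7.0e-04 -1.0e+00] [-0.91  0.65  0.47  2.   -0.5   0.61 -1.09] 0.6993793934172764
wrist roll ((545.7423706054688, 238.32554626464844), (42.427345275878906, 268.0868225097656), 81.3282470703125) [0.67505497 0.2739943  0.06474574]
bar 155 [ 0.9444185  -0.3287456   0.52203846  0.03615699] -19.192656 far [0.49488304 0.0433166  0.15264774]
```

View pics/c5.png

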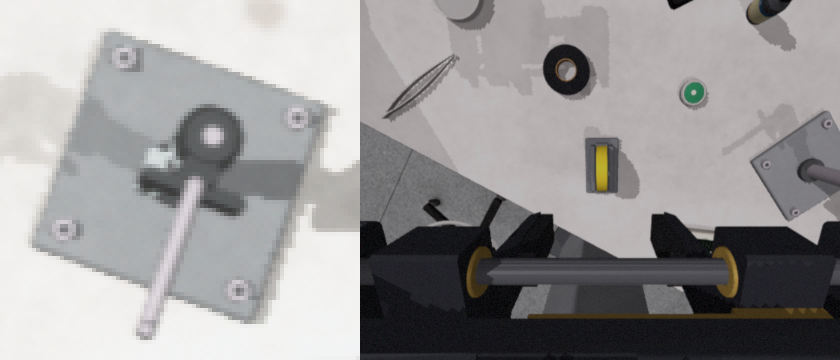

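The bar now points to its stop direction, with the tip at about top pixel (367,257). In the wrist view the roll stands in its cradle at about (322,224). I refine both.

```bash
python3 - <<'E'
from h import *
from plant import r,eyes
s,_=pose(r.get_state())
t=dict(np.load("top2.npz"))
tip=ray(t,330+147/4,175+330/4,.154);hub=ray(t,330+211/4,175+135/4,.148);root=ray(t,330+193/4,175+185/4,.15)
print("tip",tip,"hub",hub,"root",root,[np.degrees(np.arctan2(*(tip-a)[1::-1])) for a in(hub,root)],np.linalg.norm(tip-hub))
d=eyes.snapshot("wrist");p=cloud(d)
hsv=cv2.cvtColor(d["frame"],cv2.COLOR_RGB2HSV);m=(hsv[...,0]>18)&(hsv[...,0]<35)&(hsv[...,1]>120)
M=np.zeros_like(m);M[180:270,295:350]=1
q=p[m&M];q=q[(q[:,2]>.03)&(q[:,2]<.08)];rr=cv2.minAreaRect((q[:,:2]*1000).astype(np.float32));print("wrist roll",len(q),rr,q.max(0))
q=p[180:270,295:350].reshape(-1,3);q=q[(q[:,2]>.02)&(q[:,2]<.033)];print("cradle",len(q),cv2.minAreaRect((q[:,:2]*1000).astype(np.float32)))
ps=p.reshape(-1,3);q=ps[(ps[:,2]>.14)&(ps[:,2]<.17)&(ps[:,0]>.45)];print("wrist bar pts",len(q),q[:,:].mean(0) if len(q) else "")
E
```

```text
tip [0.49724615 0.04384005 0.154     ] hub [0.57797897 0.01700187 0.148     ] root [0.55700082 0.02465596 0.15      ] [np.float64(161.61153648150153), np.float64(162.20090376924867)] 0.08528819466734183
wrist roll 851 ((435.28570556640625, 254.62100219726562), (51.74876403808594, 12.693022727966309), 33.14544677734375) [0.45957988 0.27385524 0.06470151]
cradle 915 ((431.160888671875, 252.607666015625), (60.40750503540039, 30.0174560546875), 33.860679626464844)
wrist bar pts 0
```

```bash
sed -i 's/^PIV=.*/PIV=np.array([.5775,.0165]);END=161/' h.py; python3 - <<'E'
from h import *
from plant import r
s,_=pose(r.get_state());print(np.round(s,4));rows(s,[[.434,.2532,.0475,-56.7]])
E
```

```text
[  0.4342   0.2528   0.1955 -56.8477]
[0.1,-0.4,148.0,0,0,-0.1]
```

Emit:
move_arm([
  [0,0,40,0,0,0,0.3],
  [0,0,80,0,0,0,0.3],
  [0,0,115,0,0,0,0.3],
  [0,0,138,0,0,0,0.3],
  [0,0,148,0,0,0,0.3],
], newtons=15)

```text
clock: 13.18
tool_pos: [0.4339, 0.253, 0.0464]
eef_rot: [0.958, 0.285, 0.0, -0.0]
contact_force: [0.1, 0.4, 0.0]
opening: 0.698
finger_force: 0.0
```

Emit:
move_arm([
  [0,0,0,0,0,0,0.5],
  [0,0,0,0,0,0,0.7],
  [0,0,0,0,0,0,1],
  [0,0,0,0,0,0,1],
  [0,0,0,0,0,0,1],
])

```text
clock: 13.8
tool_pos: [0.4334, 0.2532, 0.0469]
eef_rot: [0.958, 0.286, 0.0, -0.0]
contact_force: [0.0, 0.0, 0.1]
opening: 0.155
finger_force: 0.0
```

```bash
python3 - <<'E'
from h import *
from plant import r
st=r.get_state();s,_=pose(st);print(st["clock"],np.round(s,4),st["contact_force"],st["finger_force"],st["opening"]*88);
u=[*s[:2],.20,s[3]]
f=np.radians(END);d=np.array([np.cos(f),np.sin(f)])
pre=[*(PIV+.125*d),.20,END-180];print(pre);rows(u,[pre])
E
```

```text
13.8 [ 4.33400e-01  2.53200e-01  4.69000e-02 -5.67837e+01] [0.03511826 0.04191192 0.0749457 ] 0.0 13.649859094767807
[np.float64(0.4593101780500854), np.float64(0.057196019307144574), 0.2, -19]
[-85.7,178.2,-0.0,0,0,-37.8]
```

Emit:
move_arm([
  [0,0,0,0,0,0,1],
  [0,0,0,0,0,0,1],
  [0,0,0,0,0,0,1],
  [0,0,-5,0,0,0,1],
  [0,0,-15,0,0,0,1],
])

```text
clock: 14.42
tool_pos: [0.433, 0.2528, 0.0619]
eef_rot: [0.958, 0.286, -0.0, 0.0]
contact_force: [-0.5, -0.2, -0.1]
opening: 0.143
finger_force: 15.0
```

Emit:
move_arm([
  [0,0,-20,0,0,0,1],
  [0,0,-50,0,0,0,1],
  [0,0,-90,0,0,0,1],
  [0,0,-125,0,0,0,1],
  [0,0,-138,0,0,0,1],
])

```text
clock: 15.05
tool_pos: [0.434, 0.2534, 0.2018]
eef_rot: [0.958, 0.286, 0.002, -0.0]
contact_force: [0.4, 0.1, -0.9]
opening: 0.139
finger_force: 15.0
```

Emit:
move_arm([
  [-17,35,0,0,0,-7,1],
  [-34,70,0,0,0,-14,1],
  [-51,107,0,0,0,-22,1],
  [-68,143,0,0,0,-30,1],
  [-86,178,0,0,0,-38,1],
])

```text
clock: 15.68
tool_pos: [0.4585, 0.0558, 0.1992]
eef_rot: [0.812, 0.584, -0.0, -0.0]
contact_force: [0.3, -0.2, 0.7]
opening: 0.141
finger_force: 15.0
```

```bash
python3 - <<'E'
from h import *
from plant import r,eyes
for i in range(4): d=eyes.snapshot("scene")
st=r.get_state();s,z=pose(st);print(st["clock"],np.round(s,4),z,st["contact_force"],st["finger_force"],st["opening"]*88)
w=eyes.snapshot("wrist");np.savez("s6.npz",**d);np.savez("w6.npz",**w)
cv2.imwrite("pics/c6.png",np.hstack([cv2.resize(d["frame"][180:300,270:410],None,fx=3,fy=3,interpolation=3),cv2.resize(w["frame"],(380,360))[:285].copy() if 0 else cv2.resize(w["frame"],(380,360))])[:,:,::-1])
E
```

```text
15.875 [  0.4584   0.0564   0.1993 -18.9643] [-1.28713105e-03  2.75122488e-04 -9.99999134e-01] [ 0.91235136  0.06853303 -0.76136337] 14.999446216388606 12.195437098522145
```

View pics/c6.png

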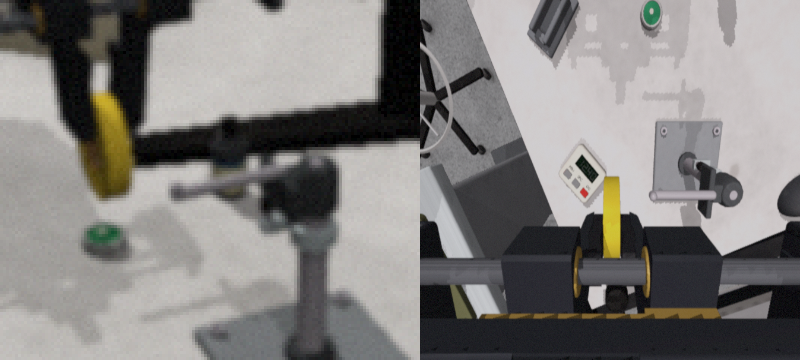

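The roll is held with its axis along the bar, with the bar ahead in both views. I measure roll against bar within each camera to cancel calibration error.

```bash
cat > m.py <<'E'
from h import *
from scipy.optimize import least_squares
f=np.radians(161);D=np.array([np.cos(f),np.sin(f)]);N=np.array([-D[1],D[0]])
def loc(p): # along bar, lateral(N), height rel to bar centreline
    q=np.atleast_2d(p);return np.c_[(q[:,:2]-PIV)@D,(q[:,:2]-PIV)@N,q[:,2]-.146]*1000
def measure(d,tcp):
    p=cloud(d).reshape(-1,3);hsv=cv2.cvtColor(d["frame"],cv2.COLOR_RGB2HSV).reshape(-1,3)
    y=(hsv[:,0]>18)&(hsv[:,0]<35)&(hsv[:,1]>110)
    near=np.linalg.norm(p-[*tcp[:2],tcp[2]-.01],axis=1)<.045
    q=loc(p[y&near]);print("roll pts",len(q),"along",np.percentile(q[:,0],[2,50,98]).round(1))
    t=loc(tcp)[0];a0=t[0]
    g=q[np.abs(q[:,0]-a0)<4]
    res=least_squares(lambda v:np.hypot(g[:,1]-v[0],g[:,2]-v[1])-28,[t[1],t[2]-11],loss="soft_l1")
    print(" tcp",t.round(1)," roll centre lat,h",res.x.round(2),"rms",np.sqrt(np.mean(res.fun**2)).round(2),"n",len(g),"latmax/min",g[:,1].max().round(1),g[:,1].min().round(1))
    b=loc(p);b=b[(b[:,0]>40)&(b[:,0]<78)&(abs(b[:,1])<12)&(b[:,2]>-6)&(b[:,2]<9)]
    k=np.polyfit(b[:,0],b[:,1],1)
    top=[np.percentile(b[(b[:,0]>a)&(b[:,0]<a+10),2],85).round(1) for a in(42,55,66)]
    c=least_squares(lambda v:np.hypot(b[:,1]-v[0]-v[1]*(b[:,0]-60),b[:,2]-v[2])-4,[0,0,0],loss="soft_l1").x
    print(" bar n",len(b),"surface lat at 85,32",np.polyval(k,[85,32]).round(2),"tops",top,"cyl lat@60,slope,h",c.round(3),"lat@85",(c[0]+25*c[1]).round(2))
    e=loc(p);e=e[(e[:,0]>75)&(e[:,0]<100)&(abs(e[:,1])<10)&(e[:,2]>-4)&(e[:,2]<12)]
    if len(e): print(" end along max",np.percentile(e[:,0],97).round(1),"tip top",np.percentile(e[:,2],97).round(1))
E
python3 - <<'E'
from m import *
from plant import r
s,_=pose(r.get_state())
for n in("s6","w6"):
    print(n);measure(dict(np.load(n+".npz")),np.array(s[:3]))
E
```

```text
s6
roll pts 407 along [115.6 127.3 132.4]
 tcp [ 1.26e+02 -1.00e-01  5.33e+01]  roll centre lat,h [ 0.29 43.44] rms 1.66 n 179 latmax/min 30.2 -3.6
 bar n 101 surface lat at 85,32 [-0.94 -1.14] tops [np.float64(4.5), np.float64(5.2), np.float64(5.0)] cyl lat@60,slope,h [-3.394e+00 -1.000e-03  1.214e+00] lat@85 -3.42
 end along max 87.0 tip top 9.3
w6
roll pts 3125 along [120.1 126.2 132.5]
 tcp [ 1.26e+02 -1.00e-01  5.33e+01]  roll centre lat,h [ 0.13 41.39] rms 0.53 n 1949 latmax/min 16.6 -28.2
 bar n 794 surface lat at 85,32 [-2.74 -2.84] tops [np.float64(3.4), np.float64(3.4), np.float64(3.4)] cyl lat@60,slope,h [-1.706 -0.    -0.751] lat@85 -1.71
 end along max 87.3 tip top 7.5
```

Emit:
move_arm([
  [2,0,10,0,0,0,1],
  [2,0,25,0,0,0,1],
  [2,0,40,0,0,0,1],
  [2,10,40,0,0,0,1],
  [2,20,40,0,0,0,1],
])

```text
clock: 16.55
tool_pos: [0.4795, 0.0529, 0.1598]
eef_rot: [0.813, 0.583, 0.0, 0.0]
contact_force: [-0.7, -0.2, -0.7]
opening: 0.144
finger_force: 15.0
```

```bash
python3 - <<'E'
from m import *
from plant import r,eyes
for i in range(3): d=eyes.snapshot("scene")
w=eyes.snapshot("wrist");st=r.get_state();s,z=pose(st);print(st["clock"],np.round(s,4),z.round(4),st["contact_force"])
for x in(d,w): measure(x,np.array(s[:3]))
cv2.imwrite("pics/c7.png",np.hstack([cv2.resize(d["frame"][200:290,290:400],None,fx=3.6,fy=3.6,interpolation=3),cv2.resize(w["frame"][200:440,240:560],(400,324))])[:,:,::-1])
E
```

```text
16.75 [  0.4789   0.0525   0.16   -18.8073] [ 9.e-04  2.e-04 -1.e+00] [-0.24788002  0.27615211 -1.10059217]
roll pts 395 along [ 93.8 106.  111.3]
 tcp [104.9  -1.9  14. ]  roll centre lat,h [-4.98  4.53] rms 3.22 n 153 latmax/min 25.2 -14.6
 bar n 106 surface lat at 85,32 [-0.97 -1.2 ] tops [np.float64(5.3), np.float64(4.9), np.float64(5.2)] cyl lat@60,slope,h [-3.488e+00  3.000e-03  1.246e+00] lat@85 -3.41
 end along max 86.9 tip top 9.2
roll pts 3106 along [ 98.9 105.2 111.1]
 tcp [104.9  -1.9  14. ]  roll centre lat,h [-2.99  2.16] rms 0.52 n 1985 latmax/min 13.7 -31.2
 bar n 1191 surface lat at 85,32 [-2.82 -3.  ] tops [np.float64(3.4), np.float64(3.4), np.float64(3.4)] cyl lat@60,slope,h [-1.774  0.002 -0.719] lat@85 -1.71
 end along max 84.5 tip top 6.3
```

View pics/c7.png

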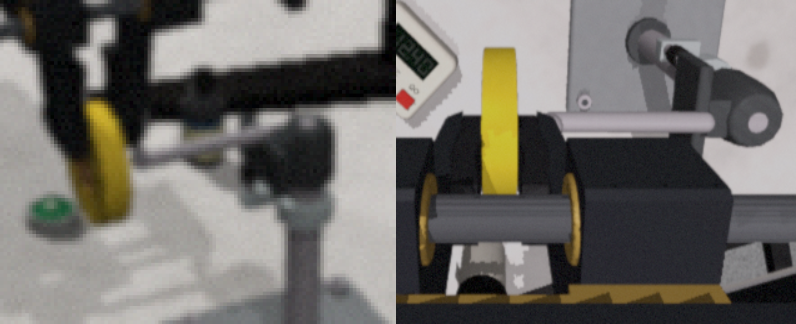

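```bash
python3 - <<'E'
from m import *
from plant import r,eyes
for i in range(4):
    w=eyes.snapshot("wrist");st=r.get_state();s,z=pose(st);print(np.round(s,4))
    measure(w,np.array(s[:3]))
E
```

```text
[  0.4785   0.0525   0.16   -18.7979]
roll pts 3115 along [ 99.5 105.9 111.9]
 tcp [105.3  -1.9  14. ]  roll centre lat,h [-2.82  2.07] rms 0.53 n 1937 latmax/min 13.5 -31.3
 bar n 1150 surface lat at 85,32 [-3.27 -2.68] tops [np.float64(3.3), np.float64(3.4), np.float64(3.3)] cyl lat@60,slope,h [-1.762e+00 -1.000e-03 -7.420e-01] lat@85 -1.78
 end along max 84.8 tip top 6.8
[  0.4783   0.0525   0.1599 -18.7937]
roll pts 3108 along [ 99.9 106.1 112.3]
 tcp [105.5  -1.8  13.9]  roll centre lat,h [-2.77  2.03] rms 0.53 n 1985 latmax/min 13.4 -31.1
 bar n 1122 surface lat at 85,32 [-3.1  -3.02] tops [np.float64(3.4), np.float64(3.4), np.float64(3.4)] cyl lat@60,slope,h [-1.827 -0.005 -0.73 ] lat@85 -1.94
 end along max 85.2 tip top 7.2
[  0.4782   0.0526   0.1599 -18.7872]
roll pts 3115 along [100.2 106.5 112.5]
 tcp [105.6  -1.8  13.9]  roll centre lat,h [-2.69  2.  ] rms 0.53 n 1986 latmax/min 13.8 -31.0
 bar n 1120 surface lat at 85,32 [-3.03 -3.1 ] tops [np.float64(3.4), np.float64(3.5), np.float64(3.4)] cyl lat@60,slope,h [-1.714 -0.    -0.704] lat@85 -1.73
 end along max 85.1 tip top 6.8
[  0.4782   0.0526   0.1599 -18.7888]
roll pts 3119 along [100.2 106.6 112.5]
 tcp [105.6  -1.8  13.9]  roll centre lat,h [-2.68  1.98] rms 0.52 n 1957 latmax/min 13.9 -31.0
 bar n 1135 surface lat at 85,32 [-3.09 -3.03] tops [np.float64(3.5), np.float64(3.4), np.float64(3.3)] cyl lat@60,slope,h [-1.742 -0.    -0.71 ] lat@85 -1.75
 end along max 85.2 tip top 7.1
```

Emit:
move_arm([
  [-0.9,0,0.6,0,0,0,1],
  [-0.9,5,0.6,0,0,0,1],
  [-0.9,9,0.6,0,0,0,1],
  [-0.9,12,0.6,0,0,0,1],
  [-0.9,14,0.6,0,0,0,1],
])

```text
clock: 17.58
tool_pos: [0.4916, 0.047, 0.1591]
eef_rot: [0.813, 0.582, 0.0, -0.0]
contact_force: [-0.0, -0.1, -0.5]
opening: 0.139
finger_force: 15.0
```

Emit:
move_arm([
  [0,2,0,0,0,0,1],
  [0,4,0,0,0,0,1],
  [0,6,0,0,0,0,1],
  [0,8,0,0,0,0,1],
])

```text
clock: 18.08
tool_pos: [0.4991, 0.0445, 0.1591]
eef_rot: [0.813, 0.582, 0.0, -0.0]
contact_force: [0.6, -0.2, -0.5]
opening: 0.136
finger_force: 15.0
```

```bash
python3 - <<'E'
from m import *
from plant import r,eyes
w=eyes.snapshot("wrist");st=r.get_state();s,z=pose(st);print(np.round(s,4),st["contact_force"],st["moment"],st["clock"])
measure(w,np.array(s[:3]))
E
```

```text
[  0.4994   0.0444   0.1591 -18.8002] [ 0.42640962  0.09388543 -0.81160844] [-0.0955558   0.02392001  0.03402043] 18.125
roll pts 3112 along [77.9 84.1 90.2]
 tcp [82.9 -1.  13.1]  roll centre lat,h [-1.86  1.16] rms 0.54 n 1978 latmax/min 14.4 -30.1
 bar n 735 surface lat at 85,32 [-5.81 -1.76] tops [np.float64(3.4), np.float64(3.3), np.float64(1.2)] cyl lat@60,slope,h [-1.667e+00  1.000e-03 -7.070e-01] lat@85 -1.65
 end along max 96.3 tip top 11.9
```

The roll now straddles the tip with no contact force. I slide it along the bar.

Emit:
move_arm([
  [0,3,0,0,0,0,1],
  [0,6,0,0,0,0,1],
  [0,10,0,0,0,0,1],
  [0,14,0,0,0,0,1],
  [0,18,0,0,0,0,1],
])

```text
clock: 18.75
tool_pos: [0.5163, 0.0386, 0.1591]
eef_rot: [0.813, 0.582, 0.0, 0.0]
contact_force: [0.6, -0.3, -0.7]
opening: 0.138
finger_force: 15.0
```

Emit:
move_arm([
  [0,4,0,0,0,0,1],
  [0,8,0,0,0,0,1],
  [0,13,0,0,0,0,1],
  [0,18,0,0,0,0,1],
  [0,22,0,0,0,0,1],
])

```text
clock: 19.38
tool_pos: [0.5372, 0.0315, 0.1591]
eef_rot: [0.813, 0.582, 0.0, 0.0]
contact_force: [-0.2, -0.4, -0.5]
opening: 0.14
finger_force: 15.0
```

```bash
python3 - <<'E'
from m import *
from plant import r,eyes
for i in range(2): w=eyes.snapshot("wrist")
d=eyes.snapshot("scene");st=r.get_state();s,z=pose(st);print(np.round(s,4),st["contact_force"],st["clock"])
measure(w,np.array(s[:3]))
# back plate front face, roll front etc. from scene/wrist
p=loc(cloud(w).reshape(-1,3));q=p[(abs(p[:,1])<24)&(abs(p[:,1])>7)&(p[:,2]<2)&(p[:,2]>-6)&(p[:,0]>10)&(p[:,0]<30)];print("plate top along",len(q),np.percentile(q[:,0],[2,50,98]) if len(q) else "")
E
```

```text
[  0.537    0.0316   0.1591 -18.8036] [ 0.37462404  0.4825425  -0.59913716] 19.525
roll pts 3131 along [37.  43.  49.3]
 tcp [43.2 -1.1 13.1]  roll centre lat,h [-1.98  1.18] rms 0.52 n 1928 latmax/min 14.4 -30.3
 bar n 445 surface lat at 85,32 [-1.5  -8.51] tops [np.float64(1.5), np.float64(1.7), np.float64(3.5)] cyl lat@60,slope,h [-1.744 -0.003 -0.592] lat@85 -1.81
 end along max 86.1 tip top 7.9
plate top along 541 [10.93012299 21.07951191 24.52676781]
```

Emit:
move_arm([
  [0,3,0,0,0,0,1],
  [0,6,0,0,0,0,1],
  [0,8.5,0,0,0,0,1],
  [0,9.5,0,0,0,0,1],
  [0,10,0,0,0,0,1],
])

```text
clock: 20.15
tool_pos: [0.5464, 0.0284, 0.1591]
eef_rot: [0.813, 0.582, 0.0, -0.0]
contact_force: [0.2, -0.8, 0.0]
opening: 0.14
finger_force: 15.0
```

Emit:
move_arm([
  [0,0.5,0,0,0,0,1],
  [0,1,0,0,0,0,1],
  [0,1.5,0,0,0,0,1],
  [0,1.5,0,0,0,0,1],
])

```text
clock: 20.65
tool_pos: [0.5478, 0.0279, 0.1591]
eef_rot: [0.813, 0.582, 0.0, -0.0]
contact_force: [0.5, 1.2, 0.1]
opening: 0.14
finger_force: 15.0
```

```bash
python3 - <<'E'
from m import *
from plant import r,eyes
w=eyes.snapshot("wrist")
st=r.get_state();s,z=pose(st);print(np.round(s,4),st["contact_force"],st["clock"]);measure(w,np.array(s[:3]))
E
```

```text
[  0.5477   0.028    0.1591 -18.7931] [ 0.3623007  -0.00123569 -0.81917337] 20.7
roll pts 3196 along [26.2 32.5 38.8]
 tcp [31.9 -1.1 13.1]  roll centre lat,h [-2.03  1.16] rms 0.54 n 1982 latmax/min 14.5 -30.3
 bar n 760 surface lat at 85,32 [-2.01 -5.59] tops [np.float64(1.3), np.float64(3.5), np.float64(3.5)] cyl lat@60,slope,h [-1.727  0.    -0.586] lat@85 -1.72
 end along max 85.9 tip top 7.8
```

Very near home; I creep on until contact shows.

Emit:
move_arm([
  [0,0.5,0,0,0,0,1],
  [0,1,0,0,0,0,1],
  [0,1,0,0,0,0,1],
])

```text
clock: 21.08
tool_pos: [0.5488, 0.0276, 0.1591]
eef_rot: [0.813, 0.582, 0.0, 0.0]
contact_force: [0.2, -0.2, -0.2]
opening: 0.141
finger_force: 15.0
```

Emit:
move_arm([
  [0,0.5,0,0,0,0,1],
  [0,1,0,0,0,0,1],
  [0,1,0,0,0,0,1],
])

```text
clock: 21.45
tool_pos: [0.5496, 0.0273, 0.1591]
eef_rot: [0.813, 0.582, -0.0, -0.0]
contact_force: [0.1, 0.2, -1.0]
opening: 0.14
finger_force: 15.0
```

Emit:
move_arm([
  [0,0.5,0,0,0,0,1],
  [0,1,0,0,0,0,1],
  [0,1,0,0,0,0,1],
])

```text
clock: 21.82
tool_pos: [0.5498, 0.0273, 0.159]
eef_rot: [0.813, 0.582, -0.001, -0.001]
contact_force: [-2.9, 1.2, 0.9]
opening: 0.137
finger_force: 15.0
```

Emit:
move_arm([
  [0,0.5,0,0,0,0,1],
  [0,1,0,0,0,0,1],
  [0,1,0,0,0,0,1],
])

```text
clock: 22.2
tool_pos: [0.5499, 0.0272, 0.1587]
eef_rot: [0.813, 0.582, -0.001, -0.001]
contact_force: [-4.7, 1.2, 1.6]
opening: 0.141
finger_force: 15.0
```

Contact with the back plate is at about 5 N. I ease off slightly and lower the roll onto the bar.

Emit:
move_arm([
  [0,-1.2,0,0,0,0,1],
  [0,-1.2,2,0,0,0,1],
  [0,-1.2,4,0,0,0,1],
  [0,-1.2,5.5,0,0,0,1],
  [0,-1.2,6,0,0,0,1],
])

```text
clock: 22.82
tool_pos: [0.5497, 0.0271, 0.1528]
eef_rot: [0.813, 0.582, -0.001, -0.001]
contact_force: [-4.3, 1.3, 1.1]
opening: 0.141
finger_force: 15.0
```

Emit:
move_arm([
  [0,0,0.4,0,0,0,1],
  [0,0,0.8,0,0,0,1],
  [0,0,0.8,0,0,0,1],
])

```text
clock: 23.2
tool_pos: [0.5497, 0.0271, 0.1522]
eef_rot: [0.813, 0.582, -0.0, -0.0]
contact_force: [-5.8, 1.3, 2.9]
opening: 0.136
finger_force: 15.0
```

```bash
python3 - <<'E'
from m import *
from plant import r,eyes
w=eyes.snapshot("wrist")
st=r.get_state();s,z=pose(st);print(np.round(s,4),st["contact_force"],st["clock"]);measure(w,np.array(s[:3]))
E
```

```text
[  0.5497   0.0271   0.1522 -18.7977] [-6.3415473   2.46089691  3.41815498] 23.25
roll pts 3181 along [23.9 30.3 36.6]
 tcp [29.7 -1.   6.2]  roll centre lat,h [-1.88 -5.75] rms 0.53 n 1963 latmax/min 14.5 -30.1
 bar n 832 surface lat at 85,32 [-1.56 -7.08] tops [np.float64(8.2), np.float64(3.5), np.float64(3.5)] cyl lat@60,slope,h [-2.249  0.057 -0.585] lat@85 -0.83
 end along max 85.9 tip top 7.4
```

The roll rests on the bar (centre −5.2 mm). I ease off along the bar, then release.

Emit:
move_arm([
  [0,-0.5,-0.3,0,0,0,1],
  [0,-1,-0.5,0,0,0,1],
  [0,-1,-0.5,0,0,0,1],
])

```text
clock: 23.62
tool_pos: [0.5496, 0.0271, 0.1526]
eef_rot: [0.813, 0.582, 0.0, 0.0]
contact_force: [-3.6, 1.5, -0.9]
opening: 0.141
finger_force: 15.0
```

Emit:
move_arm([
  [0,0,0,0,0,0,0.82],
  [0,0,0,0,0,0,0.77],
  [0,0,0,0,0,0,0.72],
  [0,0,0,0,0,0,0.7],
  [0,0,0,0,0,0,0.7],
])

```text
clock: 24.25
tool_pos: [0.5496, 0.0273, 0.1529]
eef_rot: [0.813, 0.582, 0.0, 0.0]
contact_force: [0.1, -0.4, -0.4]
opening: 0.301
finger_force: 0.0
```

```bash
python3 - <<'E'
from m import *
from plant import r,eyes
w=eyes.snapshot("wrist");d=eyes.snapshot("scene")
st=r.get_state();s,z=pose(st);print(np.round(s,4),st["contact_force"],st["clock"],st["opening"]*88);measure(w,np.array(s[:3]))
cv2.imwrite("pics/c8.png",np.hstack([cv2.resize(d["frame"][200:290,290:400],None,fx=3.6,fy=3.6,interpolation=3),cv2.resize(w["frame"][200:440,240:560],(400,324))])[:,:,::-1])
E
```

```text
[  0.5495   0.0274   0.1528 -18.7907] [-0.88045312  0.49633235  0.44078574] 24.35 26.37468218488061
roll pts 3092 along [23.3 30.1 36.4]
 tcp [30.  -1.2  6.8]  roll centre lat,h [-1.8 -5.6] rms 0.55 n 1976 latmax/min 14.6 -30.1
 bar n 785 surface lat at 85,32 [-2.97 -4.77] tops [np.float64(8.3), np.float64(3.5), np.float64(3.4)] cyl lat@60,slope,h [-2.023  0.023 -0.454] lat@85 -1.44
 end along max 86.0 tip top 7.4
```

View pics/c8.png

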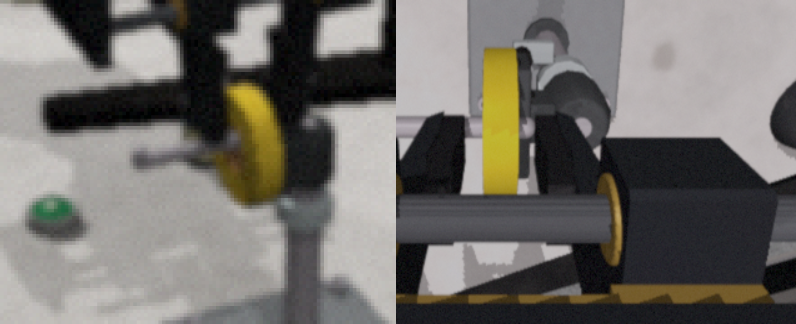

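The roll hangs on the bar against the plate, with both fingers clear. I rise straight up and check.

Emit:
move_arm([
  [0,0,-10,0,0,0,0.7],
  [0,0,-25,0,0,0,0.7],
  [0,0,-45,0,0,0,0.7],
  [0,0,-75,0,0,0,0.7],
  [0,0,-100,0,0,0,0.7],
])

```text
clock: 24.98
tool_pos: [0.5498, 0.0273, 0.2551]
eef_rot: [0.813, 0.582, 0.001, 0.0]
contact_force: [-0.4, -0.4, 0.8]
opening: 0.3
finger_force: 0.0
```

Emit:
move_arm([
  [10,-30,0,0,0,0,0.7],
  [20,-70,0,0,0,0,0.7],
  [30,-110,0,0,0,0,0.7],
  [30,-110,0,0,0,0,0.7],
  [30,-110,0,0,0,0,0.7],
])

```text
clock: 25.6
tool_pos: [0.4561, 0.091, 0.2538]
eef_rot: [0.813, 0.582, 0.001, 0.001]
contact_force: [-0.4, 0.1, -0.0]
opening: 0.303
finger_force: 0.0
```

```bash
python3 - <<'E'
from m import *
from plant import r,eyes
fake=np.array([*(PIV+.031*D-.001*N),.1525])
for i in range(2):
    w=eyes.snapshot("wrist");measure(w,fake)
d=eyes.snapshot("scene");st=r.get_state();print(st["clock"],st["tool_pos"],st["contact_force"])
p=loc(cloud(w).reshape(-1,3));q=p[(abs(p[:,1])<24)&(abs(p[:,1])>7)&(p[:,2]<2)&(p[:,2]>-22)&(p[:,0]>10)&(p[:,0]<29)];print("plate",len(q),np.percentile(q[:,0],[5,50,98]))
cv2.imwrite("pics/c9.png",np.hstack([cv2.resize(d["frame"][200:290,290:400],None,fx=3.6,fy=3.6,interpolation=3),cv2.resize(w["frame"],(400,324))])[:,:,::-1])
E
```

```text
roll pts 1958 along [24.8 36.4 37.7]
 tcp [31.  -1.   6.5]  roll centre lat,h [-1.69 -5.72] rms 0.58 n 645 latmax/min 10.6 -29.9
 bar n 474 surface lat at 85,32 [-2.67 -2.79] tops [np.float64(3.3), np.float64(3.5), np.float64(3.3)] cyl lat@60,slope,h [-1.569  0.006 -0.757] lat@85 -1.42
 end along max 87.5 tip top 7.4
roll pts 1969 along [25.  36.4 37.7]
 tcp [31.  -1.   6.5]  roll centre lat,h [-1.73 -5.71] rms 0.58 n 647 latmax/min 11.0 -30.0
 bar n 472 surface lat at 85,32 [-2.45 -2.6 ] tops [np.float64(3.4), np.float64(3.4), np.float64(3.5)] cyl lat@60,slope,h [-1.673  0.006 -0.689] lat@85 -1.53
 end along max 87.4 tip top 7.3
25.75 [0.45612375 0.09047217 0.25312006] [-0.21668233 -0.01904423 -0.79136431]
plate 35 [10.11392611 12.22666282 19.67015765]
```

View pics/c9.png

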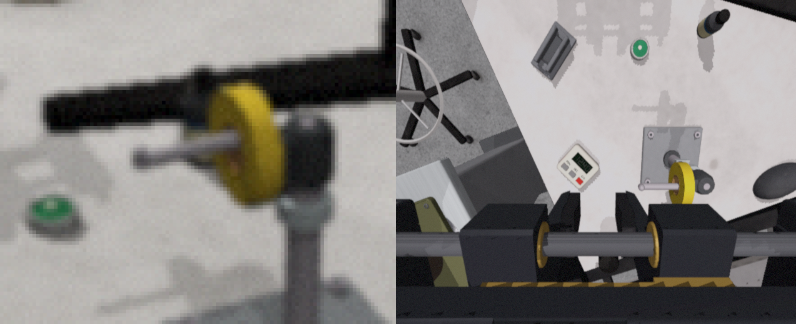

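The roll hangs upright on the bar against the plate, centre about 31 mm out and −5 mm. The hook is unmoved and the bystanders are in place.

```bash
python3 -c "
from plant import finish_job
print(finish_job())"
```

```text
the job is handed in; nothing more can be done
None
```

The job is handed in, with no verdict returned: I held the hook on its stop at about 8 N for over a second, and the roll now hangs free against the back plate, about 1 mm from home by camera, with the bottle, level and timer untouched.

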